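# Flag the bulb rest whose spring has gone soft

### The job

Three sprung graphite rests for hot glass bulbs stand in a row on the glassblower's bench, and the flame has drawn the temper from one of their springs. Work along the row from the robot's left to its right: with the fingertips press each rest's pad down about a centimetre and let it come back up, to feel which is softest. Then push the softest rest's red tag down flat, leave the other two tags up, and do not pick up or shift anything else on the bench.

Things in the scene. Friction and masses are not known exactly. Their poses are not given: they have to be found in the camera images.
- rest_a: one of three look-alike sprung bulb rests, bolted to the bench: a round blue-grey cast foot 86 mm across with a 50 mm wide tongue reaching to 106 mm from its centre, a steel barrel, a bare coil spring and a dark graphite pad on top, 62 mm high in all. Origin on the bench under the pad's axis; z up; the tongue with the red tag points along the rest's own -x (roughly to the robot). The names tell nothing of the springs
- rest_a_seat (a point): centre of the pad's dished top face, where to press: 59 mm above the bench when up (the tired spring has taken a set and lets its pad sit a quarter of a millimetre lower, too little to see or to read off), and it goes straight down with the pad, at most 15 mm, and springs back by itself. The graphite pad is 60 mm across; a rim 5 mm wide stands 3 mm above this face. Pressed 10 mm, the two sound springs push back with 6 to 8 N and the softened one with less than 3 N
- rest_a_tag (a joint): angle of that rest's red tag: 0 fully up (40 degrees above level), 0.70 rad flat down on its stop; starts between 0 and 0.12. A stiff hinge: it stays where it is left, and pressing from above 22 mm out from the hinge takes about 3 N
- rest_a_hinge (a point): middle of the tag's hinge line, 18 mm above the bench and 48 mm from the pad's axis along the rest's -x. The tag is a red plate 50 mm long (outward from the hinge, away from the pad), 36 mm wide, 3 mm thick, with a white stripe near its free end; lying flat its upper face is 19.5 mm above the bench; up, its free end is about 50 mm above the bench
- rest_b: one of three look-alike sprung bulb rests, bolted to the bench: a round blue-grey cast foot 86 mm across with a 50 mm wide tongue reaching to 106 mm from its centre, a steel barrel, a bare coil spring and a dark graphite pad on top, 62 mm high in all. Origin on the bench under the pad's axis; z up; the tongue with the red tag points along the rest's own -x (roughly to the robot). The names tell nothing of the springs
- rest_b_seat (a point): centre of the pad's dished top face, where to press: 59 mm above the bench when up (the tired spring has taken a set and lets its pad sit a quarter of a millimetre lower, too little to see or to read off), and it goes straight down with the pad, at most 15 mm, and springs back by itself. The graphite pad is 60 mm across; a rim 5 mm wide stands 3 mm above this face. Pressed 10 mm, the two sound springs push back with 6 to 8 N and the softened one with less than 3 N
- rest_b_tag (a joint): angle of that rest's red tag: 0 fully up (40 degrees above level), 0.70 rad flat down on its stop; starts between 0 and 0.12. A stiff hinge: it stays where it is left, and pressing from above 22 mm out from the hinge takes about 3 N
- rest_b_hinge (a point): middle of the tag's hinge line, 18 mm above the bench and 48 mm from the pad's axis along the rest's -x. The tag is a red plate 50 mm long (outward from the hinge, away from the pad), 36 mm wide, 3 mm thick, with a white stripe near its free end; lying flat its upper face is 19.5 mm above the bench; up, its free end is about 50 mm above the bench
- rest_c: one of three look-alike sprung bulb rests, bolted to the bench: a round blue-grey cast foot 86 mm across with a 50 mm wide tongue reaching to 106 mm from its centre, a steel barrel, a bare coil spring and a dark graphite pad on top, 62 mm high in all. Origin on the bench under the pad's axis; z up; the tongue with the red tag points along the rest's own -x (roughly to the robot). The names tell nothing of the springs
- rest_c_seat (a point): centre of the pad's dished top face, where to press: 59 mm above the bench when up (the tired spring has taken a set and lets its pad sit a quarter of a millimetre lower, too little to see or to read off), and it goes straight down with the pad, at most 15 mm, and springs back by itself. The graphite pad is 60 mm across; a rim 5 mm wide stands 3 mm above this face. Pressed 10 mm, the two sound springs push back with 6 to 8 N and the softened one with less than 3 N
- rest_c_tag (a joint): angle of that rest's red tag: 0 fully up (40 degrees above level), 0.70 rad flat down on its stop; starts between 0 and 0.12. A stiff hinge: it stays where it is left, and pressing from above 22 mm out from the hinge takes about 3 N
- rest_c_hinge (a point): middle of the tag's hinge line, 18 mm above the bench and 48 mm from the pad's axis along the rest's -x. The tag is a red plate 50 mm long (outward from the hinge, away from the pad), 36 mm wide, 3 mm thick, with a white stripe near its free end; lying flat its upper face is 19.5 mm above the bench; up, its free end is about 50 mm above the bench
- bulb: blown clear-glass ornament standing on its foot, 52 mm across, 82 mm high; origin under its middle; a bystander, to be left alone
- jar: small amber glass jar with black lid, 44 mm across, 70 mm high; origin under its middle; a bystander, to be left alone
- tin: flat round tin of tool wax with brass lid, 62 mm across, 26 mm high; origin under its middle; a bystander, to be left alone
- caliper: steel sliding caliper lying flat, 220 mm long along its x, jaws reaching 75 mm to its -y, 14 mm thick at most; origin under its middle; a bystander, to be left alone
- paddle: graphite paddle lying flat, 235 mm long along its x, wooden handle at -x, 22 mm thick; origin under its middle; a bystander, to be left alone
- rodpot: steel pot of glass rods, 76 mm across, 190 mm high with the rods; origin under its middle; a bystander, to be left alone
- specs: tinted working spectacles lying with folded-out arms, 130 mm wide, 40 mm high; origin under its middle; a bystander, to be left alone

How it is judged:
By the outcome, as a careful person would: the job done as asked, in the order asked, and still so for the second after the job is handed in, with the robot touching nothing.
It also fails if it takes over 51 s, if anything falls off the work surface, if the arm or the gripper's body presses on something with over 40 N, if the wrist force passes 120 N, or if a joint passes its speed limit or range.

### The arm

A 7-joint arm with a two-finger parallel gripper is mounted at the origin on the work surface. World frame = base frame: x ahead of the robot, y to its left, z up, the work surface at z = 0. Lengths are in m, angles in rad, forces in N, time in s.
With the tool pointing down it reaches from about 0.4 to 0.85 m from the base axis. Payload 4.5 kg.
Tool frame: the origin (TCP) lies between the finger pads; the fingertips stand 19 mm ahead of it and the grasp point (between the pads) is the TCP; z points along the fingers, y is the direction in which the jaws open and shut (so a half turn about z gives the same grasp; the last joint's range is limited). The gripper opens to 88 mm and grips with 3 to 60 N. Pads are 18 mm wide; open, the fingers measure 123 mm over their backs; the gripper's body (75 mm by 187 mm) begins 45 mm behind the grasp point.
Start: joints at [-1.248, 0.689, -0.195, 1.565, 0.157, 0.902, -0.215], TCP at [0.178, 0.599, 0.258] pointing down, gripper open.
Joint ranges: [-3.01, 3.01], [-0.46, 2.08], [-1.47, 1.51], [0.13, 2.56], [-1, 4.14], [0.04, 2.09], [-2.66, 2.66]. Speed limits (rad/s): [2.57, 2.57, 3.14, 3.14, 3.14, 3.14, 3.14].

### API

Orientations are given as a unit quaternion [x, y, z, w].
In Python, from plant import status, snapshot, finish_job, cut_out, tip_of gives the robot as it stands. The module is installed in compiled form; this text tells all that it offers.
- The arm moves only by the tool carry_out, never from a script. Its arguments are lists of equal length, an entry for each row: "linear": the shift along the world's x, y, z in m, a list of three; "roll": the turn about the world's z in rad. A call has 1 to 8 rows; each row is the pose to reach, as a shift and turn from the pose measured when the call began; what a row does not reach only later rows make up. A row lasts 1/12 s, in which the tool goes at most 41.7 mm and 7.16 degrees, less where a joint would pass 70% of its speed; a pose out of reach is approached as far as the arm can. A call with a gripper value outside its range is refused whole. "gripper" is the opening, from 0 (shut) to 1 (fully open), set as the call begins (left out, the last holds). The fingers move at their own pace and stop on an object; "grip_force" is the grip in N (left out, the last holds). Time passes only in rows, so rows that repeat a pose let the fingers close. It gives the time, the measured TCP pose, the force and the opening at its end, in the units of the state.
- status.get_state(): the state, without advancing time (a new reading comes with each control period).
- snapshot(name): name is "scene" or "top" or "wrist"; returns a dict with "img" (400x640x3 uint8, red, green, blue), "range_z" (400x640 float32, m along the optical axis (not along the pixel's ray), 0 where there is no reading), "fx", "fy", "cx", "cy" (pixels), "world_from_camera" (4x4, takes a point from camera to world coordinates). Camera axes: x right, y down, z forward; pixel columns grow to the right and rows downward; lengths in m; the calibration is good to about 2 mm. A picture is of the moment at which its call begins.
- finish_job(): hands the job in, once; it reports no verdict.
Trained networks look in a picture, given as the dict that the camera call returned (one of the last four; its "shot" number tells which), for a name from the list of things; names that differ only in an ending like _2 or _b are one class to them, and where a whole thing is asked for, a point or a joint stands for the part that bears it (a point fixed in the world has none). Each returns a list of dicts, best first, with "confidence" (0 to 1); they miss things now and then, are a little off and sometimes report something else, mostly with a low value. They report only what shows in the picture. A call takes as long as a camera call.
- cut_out(picture, query): "region" (400x640 bool, what is visible of it) and "pixel" ([column, row] in pixels, amid what is visible of it).
- tip_of(picture, query): "pixel" ([column, row] in pixels: a listed point, or the origin of a listed thing).
The state is a dict: "clock": time; "q": joint angles; "qd": joint speeds; "joint_torque": joint torques, N m; "tool_pos": TCP position; "eef_rot": TCP orientation; "contact_force": force on the tool from outside, world axes, zero at the start; "moment": the same for the moment, N m; "opening": opening from 0.0 (shut) to 1.0 (fully open).
Only numpy, scipy, OpenCV 4.12 (cv2) and the standard library are available. Lean on these libraries where they do the work, as an engineer would, in place of code of your own. Each camera call takes 0.05 s, during which the arm holds its last target.

## Working session

There is one attempt and no reset: what is moved stays moved. The work goes in short steps, Python scripts to look and compute and a tool call to move; the robot and the scene stay as the last step left them, time stands still between calls to the robot, and variables do not carry over. Pictures are saved under pics/ and viewed, and the job is handed in when it is done.

Besides the shell and the picture viewer there is one more tool, called after ">>>" in YAML: its name, and indented under it one key for each argument. carry_out: Moves the arm, as the interface text tells. Its arguments: {"type":"object","properties":{"linear":{"type":"array"},"roll":{"type":"array"},"gripper":{"type":"number"},"grip_force":{"type":"number"}},"required":["linear","roll"]}

```bash
mkdir -p pics; cat > h.py <<'E'
import numpy as np, cv2
from plant import status, snapshot, finish_job, cut_out, tip_of
def save(p,n): cv2.imwrite('pics/'+n+'.png',p['img'][:,:,::-1])
def w(p,u,v,z=None):
    d=p['range_z'][int(round(v)),int(round(u))]
    M=p['world_from_camera']; r=np.array([(u-p['cx'])/p['fx'],(v-p['cy'])/p['fy'],1])
    if z is None: c=r*d
    else:
        R=M[:3,:3]@r; c=r*((z-M[2,3])/R[2])
    return (M@np.append(c,1))[:3]
E
python3 - <<'E'
from h import *
s=status.get_state(); print({k:np.round(v,3) for k,v in s.items()})
for n in('scene','top'):
    p=snapshot(n); save(p,n+'1')
    for q in ('rest_a_seat','rest_a_hinge'):
        for t in tip_of(p,q):
            z=.059 if 'seat' in q else .018
            print(n,q,np.round(t['pixel'],1),round(t['confidence'],2),w(p,*t['pixel']).round(3),w(p,*t['pixel'],z=z).round(3))
print(status.get_state()['clock'])
E
```

```text
{'clock': np.float64(0.0), 'q': array([-1.248,  0.69 , -0.195,  1.566,  0.157,  0.903, -0.215]), 'qd': array([ 0.001, -0.   , -0.001, -0.001,  0.001, -0.   , -0.   ]), 'joint_torque': array([ 0.0000e+00, -5.2756e+01, -1.2660e+00, -1.5343e+01, -5.3000e-02,
        7.0000e-03,  0.0000e+00]), 'tool_pos': array([0.178, 0.599, 0.257]), 'eef_rot': array([ 0.144,  0.99 , -0.001, -0.   ]), 'contact_force': array([-0.198,  0.001,  0.108]), 'moment': array([-0.036, -0.014,  0.006]), 'opening': np.float64(0.995)}
scene rest_a_seat [262.8 194.4] 0.71 [ 0.5   -0.211  0.059] [ 0.501 -0.211  0.059]
scene rest_a_seat [434.1 189.7] 0.52 [ 0.404  0.397 -0.001] [0.479 0.37  0.059]
scene rest_a_hinge [266.7 196.4] 0.89 [ 0.505 -0.198  0.054] [ 0.461 -0.202  0.018]
top rest_a_seat [397.4 210.2] 0.58 [ 0.504 -0.218  0.06 ] [ 0.504 -0.219  0.059]
top rest_a_hinge [393.9 230.7] 0.7 [ 0.444 -0.212  0.03 ] [ 0.444 -0.214  0.018]
0.3
```

View pics/scene1.png

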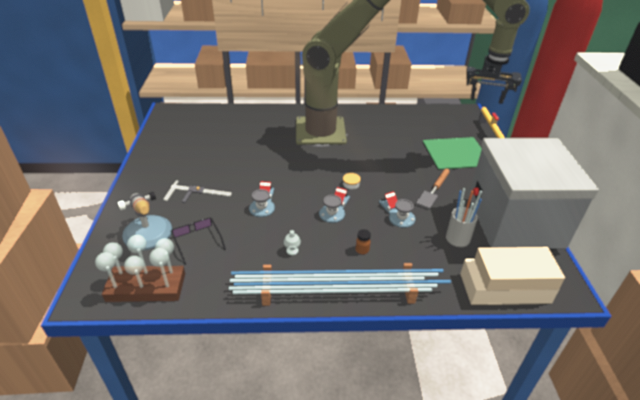

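View pics/top1.png

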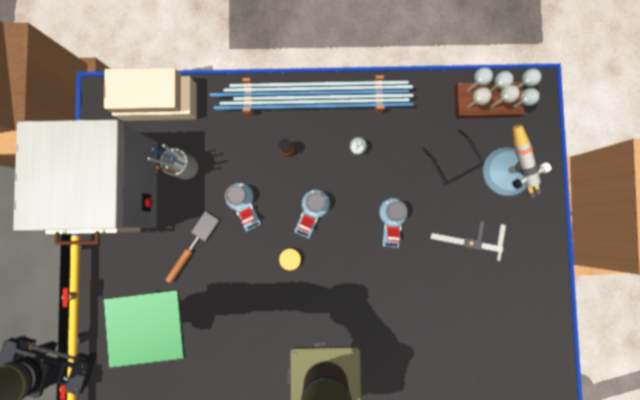

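```bash
python3 - <<'E'
from h import *
p=snapshot('top'); d=p['range_z']
v,u=np.mgrid[:400,:640]; M=p['world_from_camera']
P=np.stack([(u-p['cx'])/p['fx']*d,(v-p['cy'])/p['fy']*d,d,np.ones_like(d)],-1)@M.T
hsv=cv2.cvtColor(p['img'],cv2.COLOR_RGB2HSV)
print('cam',M[:3,3],p['fx'])
for (a,b) in ((238,194),(315,202),(397,210)):
    near=(abs(u-a)<40)&(abs(v-b)<45)&(d>0)
    m=near&(P[...,2]>.052)&(P[...,2]<.07)&(np.hypot(u-a,v-b)<17)&(hsv[...,1]<110)
    q=P[m]; 
    (cx,cy),r=cv2.minEnclosingCircle(q[:,:2].astype(np.float32))
    red=near&(hsv[...,1]>150)&((hsv[...,0]<8)|(hsv[...,0]>172))
    t=P[red]; c=t[:,:3].mean(0)
    print(m.sum(),q[:,:3].mean(0).round(4),'circ',round(cx,4),round(cy,4),round(r,4),'red',red.sum(),c.round(4),t[:,2].min().round(3),t[:,2].max().round(3),'ang',np.degrees(np.arctan2(c[1]-q[:,1].mean(),c[0]-q[:,0].mean())).round(1))
for k in ('bulb','jar','tin','rodpot','paddle'):
    for t in tip_of(p,k)[:1]: print(k,t['confidence'],w(p,*t['pixel'],z=0).round(3))
x,y=170,150; cv2.imwrite('pics/top2.png',cv2.resize(p['img'][150:270,190:450,::-1],None,fx=3,fy=3,interpolation=2))
E
```

```text
cam [0.46142457 0.00294    1.18132094] 385.63565322820347
333 [0.5596 0.2538 0.0602] circ 0.5599 0.2538 0.0299 red 75 [0.5049 0.2287 0.0302] 0.019 0.046 ang -155.4
323 [0.5342 0.0208 0.06  ] circ 0.5337 0.0209 0.0298 red 89 [0.479  0.0455 0.0291] 0.019 0.041 ang 155.9
338 [ 0.5028 -0.2147  0.0603] circ 0.503 -0.2144 0.0301 red 89 [ 0.4424 -0.2087  0.0302] 0.018 0.043 ang 174.3
bulb 0.56 [ 0.709 -0.111 -0.   ]
jar 0.69 [0.694 0.11  0.   ]
tin 0.86 [0.369 0.104 0.   ]
rodpot 0.83 [0.646 0.404 0.   ]
paddle 0.76 [ 0.397  0.408 -0.   ]
```

View pics/top2.png

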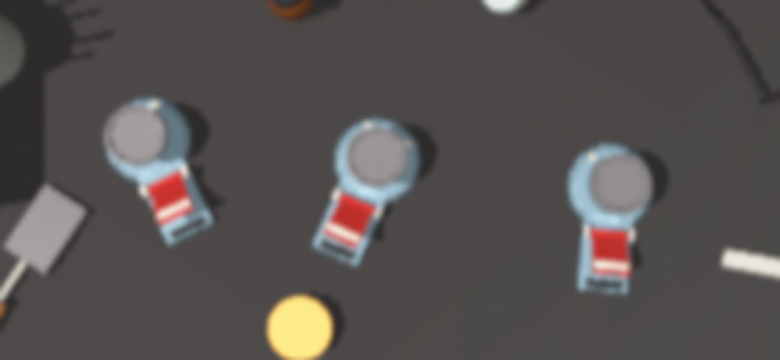

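```bash
python3 - <<'E'
from h import *
p=snapshot('top'); d=p['range_z']
v,u=np.mgrid[:400,:640]; M=p['world_from_camera']
P=np.stack([(u-p['cx'])/p['fx']*d,(v-p['cy'])/p['fy']*d,d,np.ones_like(d)],-1)@M.T
ok=d>0
for x0 in np.arange(.1,.8,.05):
    print(round(x0,2),[ (round(float(P[...,2][m].max()),2) if (m:=ok&(abs(P[...,0]-x0-.025)<.025)&(abs(P[...,1]-y0-.025)<.025)).any() else None) for y0 in np.arange(.7,.1,-.05)])
print(p['shot'],status.get_state()['clock'])
E
```

```text
0.1 [0.07, 0.01, 0.02, 0.43, 0.35, 0.02, 0.01, 0.01, 0.01, 0.01, 0.01, 0.01]
0.15 [0.07, 0.35, 0.35, 0.49, 0.35, 0.01, 0.01, 0.01, 0.01, 0.01, 0.01, 0.01]
0.2 [0.07, 0.35, 0.45, 0.48, 0.02, 0.02, 0.01, 0.01, 0.01, 0.01, 0.01, 0.01]
0.25 [0.1, 0.02, 0.02, 0.01, 0.01, 0.02, 0.01, 0.01, 0.01, 0.01, 0.01, 0.01]
0.3 [0.1, 0.01, 0.01, 0.01, 0.01, 0.03, 0.03, 0.01, 0.01, 0.01, 0.01, 0.01]
0.35 [0.07, 0.01, 0.01, 0.01, 0.01, 0.01, 0.03, 0.02, 0.01, 0.01, 0.01, 0.01]
0.4 [0.07, 0.22, 0.22, 0.22, 0.01, 0.01, 0.02, 0.02, 0.02, 0.01, 0.01, 0.01]
0.45 [0.26, 0.26, 0.26, 0.26, 0.27, 0.26, 0.01, 0.02, 0.02, 0.01, 0.05, 0.02]
0.5 [0.26, 0.27, 0.27, 0.26, 0.27, 0.26, 0.01, 0.02, 0.02, 0.07, 0.07, 0.01]
0.55 [0.27, 0.26, 0.27, 0.27, 0.27, 0.26, 0.01, 0.01, 0.01, 0.07, 0.07, 0.01]
0.6 [0.27, 0.27, 0.26, 0.27, 0.27, 0.26, 0.19, 0.19, 0.01, 0.01, 0.01, 0.01]
0.65 [0.26, 0.27, 0.27, 0.26, 0.27, 0.26, 0.19, 0.19, 0.01, 0.01, 0.01, 0.01]
0.7 [0.26, 0.27, 0.27, 0.26, 0.27, 0.26, 0.01, 0.01, 0.01, 0.01, 0.01, 0.01]
0.75 [None, None, 0.0, 0.01, 0.01, 0.01, 0.01, 0.01, 0.01, 0.01, 0.01, 0.01]
4 0.65
```

>>> carry_out:
  linear:
    - [0.02, -0.03, 0]
    - [0.04, -0.06, 0]
    - [0.06, -0.09, 0]
    - [0.08, -0.12, 0]
    - [0.1, -0.15, 0]
    - [0.12, -0.18, 0]
    - [0.14, -0.21, 0]
    - [0.16, -0.24, 0]
  roll: [0.036, 0.072, 0.108, 0.144, 0.18, 0.216, 0.252, 0.29]
  gripper: 0

```text
clock: 1.32
tool_pos: [0.3388, 0.3577, 0.258]
eef_rot: [-0.002, 1.0, 0.0, 0.0]
contact_force: [1.0, -0.6, -0.7]
opening: 0.414
```

>>> carry_out:
  linear:
    - [0.032, -0.015, 0]
    - [0.063, -0.03, -0.01]
    - [0.095, -0.045, -0.02]
    - [0.126, -0.06, -0.04]
    - [0.158, -0.075, -0.06]
    - [0.19, -0.09, -0.08]
    - [0.221, -0.104, -0.1]
    - [0.221, -0.104, -0.12]
  roll: [0, 0, 0, 0, 0, 0, 0, 0]

```text
clock: 1.98
tool_pos: [0.5676, 0.2476, 0.1369]
eef_rot: [0.003, 1.0, -0.001, 0.004]
contact_force: [0.9, -0.4, -0.1]
opening: 0.006
```

>>> carry_out:
  linear:
    - [-0.007, 0.006, -0.015]
    - [-0.007, 0.006, -0.03]
    - [-0.007, 0.006, -0.047]
    - [-0.007, 0.006, -0.047]
    - [-0.007, 0.006, -0.047]
  roll: [0, 0, 0, 0, 0]

```text
clock: 2.4
tool_pos: [0.5602, 0.2534, 0.0894]
eef_rot: [0.003, 1.0, -0.002, 0.003]
contact_force: [0.7, 0.5, 0.4]
opening: 0.0
```

```bash
python3 - <<'E'
from h import *
s=status.get_state(); print(s['tool_pos'],s['contact_force'],np.abs(s['qd']).max())
p=snapshot('wrist'); save(p,'w1')
p=snapshot('scene'); cv2.imwrite('pics/s2.png',cv2.resize(p['img'][100:260,300:500,::-1],None,fx=3,fy=3))
E
```

```text
[0.56021304 0.25337392 0.08935589] [0.74801674 0.45963455 0.41631835] 0.0332841347097238
```

View pics/w1.png

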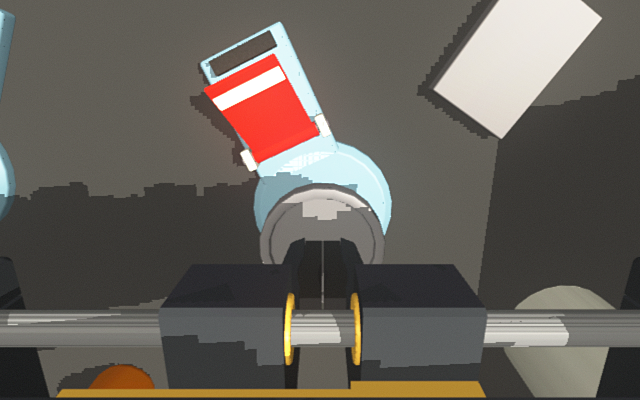

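View pics/s2.png

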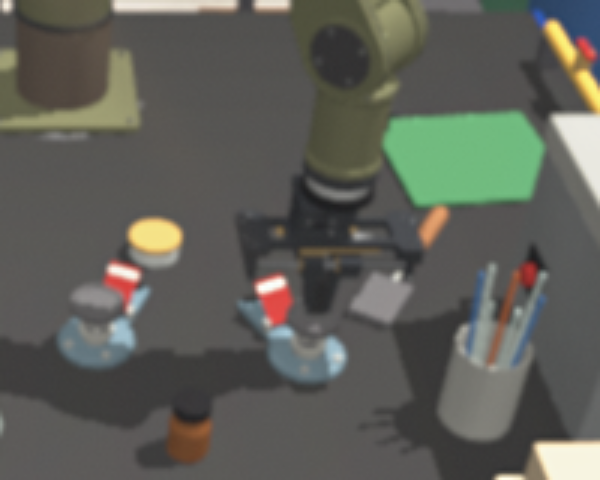

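>>> carry_out:
  linear:
    - [0, 0.0006, -0.004]
    - [0, 0.0006, -0.009]
    - [0, 0.0006, -0.013]
    - [0, 0.0006, -0.017]
    - [0, 0.0006, -0.021]
    - [0, 0.0006, -0.021]
    - [0, 0.0006, -0.021]
    - [0, 0.0006, -0.021]
  roll: [0, 0, 0, 0, 0, 0, 0, 0]

```text
clock: 3.17
tool_pos: [0.5616, 0.2549, 0.0703]
eef_rot: [0.003, 1.0, -0.001, 0.005]
contact_force: [-0.4, -0.8, 6.5]
opening: 0.004
```

```bash
python3 - <<'E'
from h import *
s=status.get_state(); print(s['tool_pos'],s['contact_force'],np.abs(s['qd']).max())
for i in range(3):
    p=snapshot('wrist'); s=status.get_state(); print(s['tool_pos'],s['contact_force'],s['moment'])
save(p,'w2')
E
```

```text
[0.56159142 0.25488926 0.07032067] [-0.42938181 -0.82226837  6.47705889] 0.0027895062863644814
[0.56160994 0.25487183 0.07036437] [ 0.29481322 -0.65624183  6.71584308] [ 0.00547486  0.14494219 -0.0157627 ]
[0.56159783 0.25489497 0.07039155] [ 0.21480127 -0.29888654  6.53521846] [-0.05953236  0.12921277  0.00660757]
[0.56162318 0.25486246 0.07040095] [-0.65680483  0.61408084  5.8097714 ] [-0.10972893  0.20148378 -0.02453813]
```

View pics/w2.png

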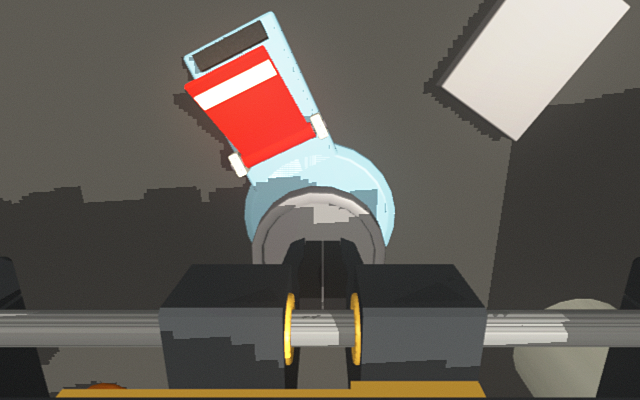

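>>> carry_out:
  linear:
    - [-0.001, -0.001, -0.003]
    - [-0.001, -0.001, -0.005]
    - [-0.001, -0.001, -0.005]
    - [-0.001, -0.001, -0.005]
  roll: [0, 0, 0, 0]

```text
clock: 3.65
tool_pos: [0.5616, 0.2548, 0.0665]
eef_rot: [0.003, 1.0, 0.0, 0.006]
contact_force: [-0.7, 0.6, 9.6]
opening: 0.005
```

```bash
python3 - <<'E'
from h import *
s=status.get_state(); print(s['tool_pos'],s['contact_force'],np.abs(s['qd']).max())
for i in range(2):
    p=snapshot('wrist'); s=status.get_state(); print(s['tool_pos'],s['contact_force'],s['moment'])
E
```

```text
[0.56156486 0.25479826 0.06646404] [-0.73401928  0.55257848  9.64406607] 0.003913642163461848
[0.56157483 0.25481111 0.06649074] [-0.39324347 -0.44471442  8.48361938] [ 0.09622827  0.15764585 -0.00119425]
[0.5615691  0.25484829 0.06655661] [-0.49087277  0.05274923  8.71730701] [0.08840901 0.07650842 0.0123299 ]
```

>>> carry_out:
  linear:
    - [0, 0, 0.03]
    - [0, 0, 0.06]
    - [-0.005, -0.04, 0.07]
    - [-0.01, -0.08, 0.07]
    - [-0.014, -0.12, 0.07]
    - [-0.019, -0.16, 0.07]
    - [-0.024, -0.2, 0.07]
    - [-0.0276, -0.2338, 0.07]
  roll: [0, 0, 0, 0, 0, 0, 0, 0]

```text
clock: 4.42
tool_pos: [0.5328, 0.0177, 0.1362]
eef_rot: [0.004, 1.0, -0.0, 0.006]
contact_force: [0.4, 0.2, -0.8]
opening: 0.007
```

>>> carry_out:
  linear:
    - [0, 0, 0]
    - [0, 0, 0]
    - [0, 0, 0]
  roll: [0, 0, 0]

```text
clock: 4.67
tool_pos: [0.533, 0.0184, 0.1361]
eef_rot: [0.004, 1.0, 0.0, 0.006]
contact_force: [0.1, 0.6, -0.4]
opening: 0.003
```

>>> carry_out:
  linear:
    - [0.001, 0.0026, -0.02]
    - [0.001, 0.0026, -0.04]
    - [0.001, 0.0026, -0.048]
    - [0.001, 0.0026, -0.048]
    - [0.001, 0.0026, -0.048]
  roll: [0, 0, 0, 0, 0]

```text
clock: 5.08
tool_pos: [0.534, 0.0224, 0.088]
eef_rot: [0.003, 1.0, 0.0, 0.005]
contact_force: [-0.4, -0.5, 0.6]
opening: 0.004
```

```bash
python3 - <<'E'
from h import *
p=snapshot('wrist'); save(p,'w3'); s=status.get_state(); print(s['tool_pos'],s['contact_force'],s['moment'])
E
```

```text
[0.53436134 0.0220743  0.08854663] [0.31261903 1.05979229 0.36626888] [0.04614063 0.05654588 0.05075472]
```

View pics/w3.png

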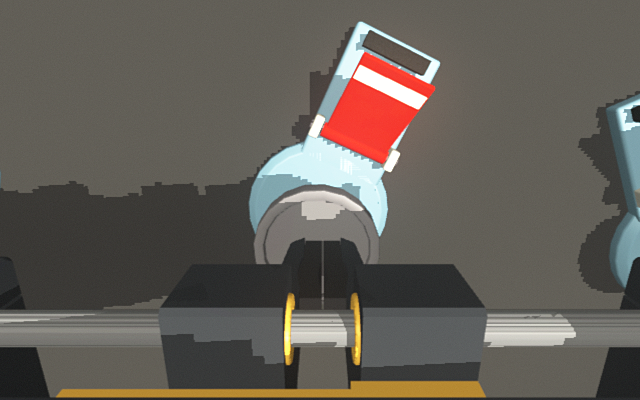

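>>> carry_out:
  linear:
    - [0, -0.001, -0.005]
    - [0, -0.001, -0.01]
    - [0, -0.001, -0.014]
    - [0, -0.001, -0.018]
    - [0, -0.001, -0.021]
    - [0, -0.001, -0.021]
    - [0, -0.001, -0.021]
    - [0, -0.001, -0.021]
  roll: [0, 0, 0, 0, 0, 0, 0, 0]

```text
clock: 5.8
tool_pos: [0.5348, 0.0212, 0.0677]
eef_rot: [0.003, 1.0, 0.0, 0.006]
contact_force: [1.2, 0.8, 1.9]
opening: 0.006
```

```bash
python3 - <<'E'
from h import *
for i in range(3):
    p=snapshot('wrist'); s=status.get_state(); print(s['tool_pos'],s['contact_force'],s['moment'])
E
```

```text
[0.53477547 0.02120121 0.06775655] [2.16092122 0.0367129  1.98287416] [ 0.14500453 -0.31679445  0.00244829]
[0.53478199 0.0212222  0.06778042] [ 1.67196081 -0.03182528  2.71878941] [ 0.03331837 -0.28115861  0.06463039]
[0.53474472 0.0212071  0.06778486] [1.28713162 0.02742909 1.62474143] [ 0.0778326  -0.26991207  0.03811539]
```

>>> carry_out:
  linear:
    - [0, 0, 0.03]
    - [0, 0, 0.06]
    - [-0.005, -0.04, 0.07]
    - [-0.01, -0.08, 0.07]
    - [-0.016, -0.12, 0.07]
    - [-0.021, -0.16, 0.07]
    - [-0.027, -0.2, 0.07]
    - [-0.032, -0.234, 0.07]
  roll: [0, 0, 0, 0, 0, 0, 0, 0]

```text
clock: 6.62
tool_pos: [0.5005, -0.216, 0.1374]
eef_rot: [0.004, 1.0, -0.0, 0.005]
contact_force: [1.0, 0.2, -0.9]
opening: 0.005
```

>>> carry_out:
  linear:
    - [0, 0, 0]
    - [0, 0, 0]
    - [0, 0, 0]
  roll: [0, 0, 0]

```text
clock: 6.87
tool_pos: [0.4999, -0.2152, 0.1372]
eef_rot: [0.004, 1.0, 0.001, 0.004]
contact_force: [-0.2, 0.5, 0.2]
opening: 0.006
```

>>> carry_out:
  linear:
    - [0.003, 0.0005, -0.02]
    - [0.003, 0.0005, -0.04]
    - [0.003, 0.0005, -0.048]
    - [0.003, 0.0005, -0.048]
    - [0.003, 0.0005, -0.048]
  roll: [0, 0, 0, 0, 0]

```text
clock: 7.28
tool_pos: [0.503, -0.2131, 0.0892]
eef_rot: [0.003, 1.0, 0.001, 0.004]
contact_force: [0.2, -0.2, 0.6]
opening: 0.006
```

```bash
python3 - <<'E'
from h import *
p=snapshot('wrist'); save(p,'w4'); s=status.get_state(); print(s['tool_pos'],s['contact_force'],s['moment'])
E
```

```text
[ 0.50339948 -0.21365842  0.08969335] [ 0.15304628 -0.35369664  0.1531752 ] [ 0.04526862 -0.05432727 -0.01498299]
```

View pics/w4.png

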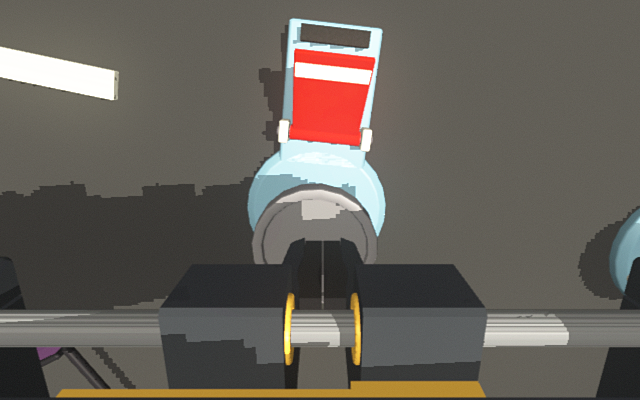

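>>> carry_out:
  linear:
    - [0, -0.001, -0.005]
    - [0, -0.001, -0.01]
    - [0, -0.001, -0.015]
    - [0, -0.001, -0.019]
    - [0, -0.001, -0.0235]
    - [0, -0.001, -0.0235]
    - [0, -0.001, -0.0235]
    - [0, -0.001, -0.0235]
  roll: [0, 0, 0, 0, 0, 0, 0, 0]

```text
clock: 8.0
tool_pos: [0.5041, -0.2148, 0.0667]
eef_rot: [0.004, 1.0, 0.001, 0.005]
contact_force: [-0.3, 0.4, 7.5]
opening: 0.004
```

```bash
python3 - <<'E'
from h import *
for i in range(3):
    p=snapshot('wrist'); s=status.get_state(); print(s['tool_pos'],s['contact_force'],s['moment'])
E
```

```text
[ 0.50409799 -0.21474853  0.0667175 ] [0.31011621 0.07406073 7.7495096 ] [0.0950613  0.03448022 0.001301  ]
[ 0.50410555 -0.21476045  0.06676174] [-0.02676815 -0.07081766  8.19961069] [0.07146804 0.07790765 0.00382954]
[ 0.50410798 -0.21477533  0.06677019] [-0.91543972  0.21748331  7.56148654] [ 0.07085586  0.0577632  -0.03985757]
```

>>> carry_out:
  linear:
    - [0, 0, 0.03]
    - [0, 0, 0.06]
    - [-0.006, 0.04, 0.07]
    - [-0.012, 0.08, 0.07]
    - [-0.018, 0.12, 0.07]
    - [-0.024, 0.16, 0.07]
    - [-0.03, 0.2, 0.07]
    - [-0.036, 0.24, 0.07]
  roll: [0, 0, -0.08, -0.16, -0.24, -0.32, -0.42, -0.42]

```text
clock: 8.82
tool_pos: [0.4675, 0.0268, 0.1366]
eef_rot: [0.214, 0.977, -0.001, 0.005]
contact_force: [0.7, 1.0, 0.4]
opening: 0.003
```

>>> carry_out:
  linear:
    - [-0.001, 0.024, 0]
    - [-0.001, 0.024, 0]
    - [-0.001, 0.024, 0]
    - [-0.001, 0.024, 0]
  roll: [0, 0, 0, 0]

```text
clock: 9.15
tool_pos: [0.4663, 0.0497, 0.1364]
eef_rot: [0.215, 0.977, -0.002, 0.005]
contact_force: [-0.6, 0.5, 0.4]
opening: 0.001
```

```bash
python3 - <<'E'
from h import *
from scipy.spatial.transform import Rotation as R
s=status.get_state(); print(s['tool_pos'],s['contact_force'],R.from_quat(s['eef_rot']).as_matrix()[:,1])
p=snapshot('wrist'); save(p,'w5')
for q in ('rest_b_seat','rest_b_hinge'):
    for t in tip_of(p,q): print(q,t['pixel'],t['confidence'],w(p,*t['pixel'],z=.059 if 'seat' in q else .018))
E
```

```text
[0.46633566 0.04970898 0.13642801] [-0.6029555   0.48073332  0.40722535] [ 4.19451244e-01  9.07777602e-01 -6.92701633e-04]
rest_b_hinge [324.9, 226.7] 0.83 [0.49139135 0.04015189 0.018     ]
```

View pics/w5.png

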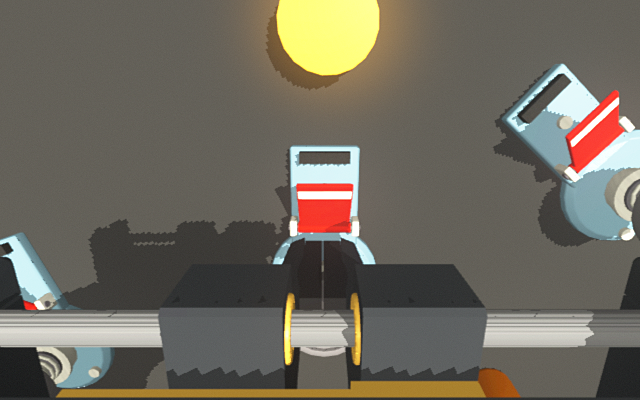

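>>> carry_out:
  linear:
    - [-0.001, 0.001, -0.03]
    - [-0.001, 0.001, -0.055]
    - [-0.001, 0.001, -0.065]
    - [-0.001, 0.001, -0.072]
    - [-0.001, 0.001, -0.079]
    - [-0.001, 0.001, -0.086]
    - [-0.001, 0.001, -0.092]
    - [-0.001, 0.001, -0.096]
  roll: [0, 0, 0, 0, 0, 0, 0, 0]

```text
clock: 9.97
tool_pos: [0.4653, 0.0497, 0.0402]
eef_rot: [0.216, 0.976, -0.001, 0.005]
contact_force: [-1.0, 0.8, 1.3]
opening: 0.007
```

>>> carry_out:
  linear:
    - [0, 0, -0.002]
    - [0, 0, -0.004]
    - [0, 0, -0.006]
    - [0, 0, -0.006]
  roll: [0, 0, 0, 0]

```text
clock: 10.3
tool_pos: [0.4652, 0.0497, 0.0378]
eef_rot: [0.216, 0.976, -0.001, 0.007]
contact_force: [-7.7, 1.1, 50.7]
opening: 0.004
```

>>> carry_out:
  linear:
    - [0, 0, 0.02]
    - [0, 0, 0.05]
    - [0, 0, 0.09]
    - [-0.02, 0, 0.13]
    - [-0.04, 0, 0.17]
    - [-0.04, 0, 0.17]
    - [-0.04, 0, 0.17]
  roll: [0, 0, 0, 0, 0, 0, 0]

```text
clock: 10.88
tool_pos: [0.4257, 0.0495, 0.2101]
eef_rot: [0.216, 0.976, -0.0, 0.01]
contact_force: [0.9, 0.7, 0.1]
opening: 0.003
```

```bash
python3 - <<'E'
from h import *
s=status.get_state(); print(s['clock'],s['tool_pos'],s['contact_force'])
p=snapshot('wrist'); save(p,'w6')
hsv=cv2.cvtColor(p['img'],cv2.COLOR_RGB2HSV)
d=p['range_z'];v,u=np.mgrid[:400,:640]
P=np.stack([(u-p['cx'])/p['fx']*d,(v-p['cy'])/p['fy']*d,d,np.ones_like(d)],-1)@p['world_from_camera'].T
red=((hsv[...,1]>150)&((hsv[...,0]<8)|(hsv[...,0]>172))&(d>0)&(P[...,2]<.1)).astype(np.uint8)
n,l,st,c=cv2.connectedComponentsWithStats(red)
for i in range(1,n):
    if st[i,4]>100:
        q=P[l==i]; print(c[i],st[i,4],q[:,:3].mean(0).round(3),np.percentile(q[:,2],[2,98]).round(4))
p=snapshot('top'); save(p,'t6')
p=snapshot('scene');cv2.imwrite('pics/s6.png',cv2.resize(p['img'][130:270,160:500,::-1],None,fx=2.3,fy=2.3))
E
```

```text
10.8833 [0.42568996 0.04950121 0.21014827] [0.88658689 0.69025609 0.14947379]
[542.23349754 163.66600985] 1015 [0.5   0.225 0.034] [0.0212 0.0502]
[341.5 183.5] 228 [0.447 0.06  0.019] [0.0166 0.0212]
[341.13460231 215.25696805] 1471 [0.476 0.047 0.02 ] [0.0186 0.023 ]
[ 84.85785288 291.45924453] 1006 [ 0.438 -0.209  0.034] [0.0209 0.0497]
```

View pics/w6.png

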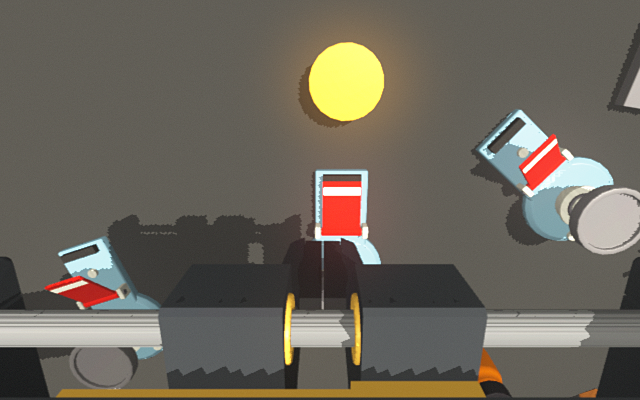

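View pics/s6.png

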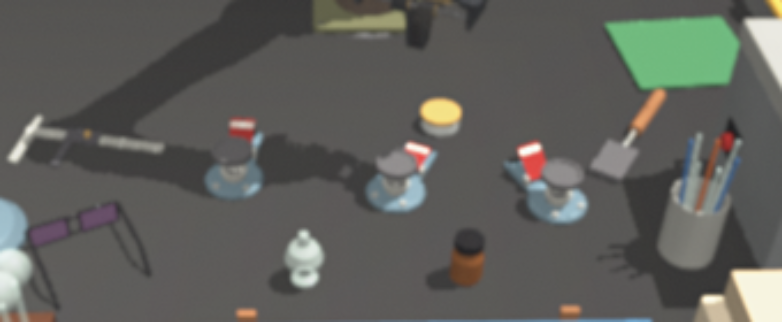

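The middle tag, at (341, 205) in the wrist view, lies flat with its face 19–20 mm above the bench. The other two tags are still up, with free ends about 50 mm high, and nothing else has moved.

```bash
python3 - <<'E'
from h import *
print(finish_job())
E
```

```text
the job is handed in; nothing more can be done
None
```

I found the softest rest, the middle one, and pushed its red tag flat. The other two tags are still up, and I handed the job in at about 11 s.

I pressed the pads from the robot's left to its right with shut fingertips, letting each come back up:

| Rest | Pressed by (mm) | Spring force (N) |
|---|---|---|
| Left | about 11.5 | about 8.8 |
| Middle | about 10 | about 2 |
| Right | about 11.3 | about 7.8 |

**Last checks:** The middle tag's face measured 19–20 mm above the bench, which is flat on its stop. The free ends of the other two tags measured about 50 mm. The bystanders looked undisturbed in the pictures, and the robot was clear of everything.

**Possible problem:** When the tag reached its stop, the fingertips briefly read about 51 N, more than I intended. That is below the 120 N wrist limit. It was fingertip contact, so I don't think the 40 N limit on the arm and gripper body applies, but I can't confirm how it is judged.

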